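Press the indicator lens into the safe's battery cover

TASK

The green lens is only laid in the bezel of the orange battery cover. Carry the cover level, slide it gently lens end first between the press's guide rails until it is fully home against the back stop, and let go of it. Then turn the press's crank clockwise until the blue tab pops out of the force capsule, stop there before the glass is overloaded, and let go, leaving the cover clamped and the other things where they are.

Things in the scene. Friction and masses are not known exactly. Their poses are not given: they have to be found in the camera images.
- cover: orange plastic battery cover, a flat slab 130 long (its x) x 50 wide (its y) x 12 mm thick (z), 80 g, loose, lying on the turntable top (40 mm above the shelf). Origin: centre of its underside. Its +x end is the lens end and goes into the press first: a round bezel (outer diameter 37, 5 mm high, on the top face) is centred 39 mm from the origin along +x. The ribbed -x end is the grip end.
- cover_lead (a point): middle of the lower edge of the cover's lens end (65 mm along the cover's +x, on its underside)
- cover_grip (a point): where to pinch the cover across its 50 mm width: 46 mm towards the ribbed end (cover's -x) and 6 mm above its underside. A hand pinching here stays clear of the press when the cover is home; nearer the lens it would strike the press
- lens: green glass indicator lens, a disc 26 mm in diameter and 8 mm high, 14 g, loose in the cover's bezel (inside diameter 29), its top 20 mm above the cover's underside, 3 mm above the bezel. Origin: centre of its underside. The press foot bears on its top; the glass cracks above 21 N.
- turntable: dark walnut lazy-susan, 300 mm across, top face 40 mm above the shelf, turns stiffly. Origin: its centre, at shelf height.
- press: small dark blue C-frame screw press fixed to the shelf. Origin: on the shelf under the spindle axis; z up; +x points from the open throat to the column, the way the cover is slid in. Steel table: top 30 mm above the shelf, x -62 to +40 mm, 84 wide. Overhead arm 98 to 120 mm above the shelf with a round nose of radius 16 about the axis; column x 56 to 96 mm, 46 wide, 120 mm high.
- rail_mouth (a point): middle of the entry between the press's two aluminium guide rails, at table height, x -53 mm in press; axes as press. The rails, 8 mm high and 53 mm apart inside, run from x -35 to +26 mm; in front of that they flare outward to the entry. With the cover home, its grip end stands 42 mm out over the front edge of the table and the lens lies centred under the foot.
- nose (a point): spindle axis at the underside of the press's nose. Below hangs the force capsule (aluminium barrel, 28 mm across, 30 high) with its sprung foot, 19 mm across. At the start the foot hangs 3 to 8 mm above the height of the lens top; how much differs from case to case and is not reported. Once it touches, the clamping force grows about 7 N per rad of crank; the tab trips at about 14 N.
- stop: dark steel back stop block across the end of the press's rails, 50 wide, 14 mm high, bears the cover's lens end when home. It wants no more than 20 N of push.
- stop_face (a point): middle of the lower edge of the stop's face that meets the cover, at table height, 26 mm along the press's +x from the spindle axis; axes as press
- crank_grip (a point): middle of the crank's black handle: an upright sleeve, 17 mm in diameter and 40 mm high (the point is 22 mm above its lower end, about 172 mm above the shelf), that revolves freely on its pin. It stands 45 mm from the spindle axis. Pinch it from above and lead it around the axis in a circle without turning the hand; it sinks 1.27 mm per radian. The crank arm and hub lie below the handle.
- crank (a joint): angle of the crank in rad, growing clockwise seen from above, which lowers the foot (8 mm per turn, 1.27 mm per rad); range -0.2 to 11; stays where it is left; about 0.1 N m to turn
- tab (a joint): travel in m of the blue indicator tab (12 wide, 5 mm thick) in the side of the force capsule, facing the throat opening: about 0 flush, creeping up to 1 mm just before it trips, then it snaps to 0.014 and stays out
- safe_knob: brushed steel safe handle knob, 38 mm across, 37 mm high, standing on the turntable, origin at its underside; leave alone
- plug: brass lock cylinder plug, 17 mm across its flange, 34 mm high, standing on the turntable, origin at its underside; leave alone
- screwdriver: screwdriver, 160 mm long, lying on the shelf beyond the press; leave alone
Not all that is in view belongs to the job. Of the things that look like the cover, the smallest one is meant.

How it is judged (in metres and radians):
On the way, in this order (a step that is already met when the one before it is completed fails the run):
1. the cover is home against the back stop between the rails with the lens in its bezel, let go, and the crank not yet driven (tab still in) (x of cover_lead in the frame of stop_face above -0.0025 m and distance between cover_lead and stop_face below 0.005 m and angle between the x axis of cover and the x axis of press, either way round below 0.08 rad and contact force between the fingers and cover below 0.1 N and value of joint tab below 0.004 m), for 0.2 s.
2. the blue tab has popped out with the foot bearing on the lens (value of joint tab above 0.01 m and contact force between lens and press above 9 N), for 0.2 s.
At the end, for the whole second after the job is handed in: the blue tab is out (more than 10 mm), the foot still presses the lens with 9 to 21 N, the cover lies home against the stop within 2.5 mm and square within 0.08 rad with the lens flat in its bezel, everything at rest and let go (all of step 2 and contact force between lens and press below 21 N and x of cover_lead in the frame of stop_face above -0.0025 m and distance between cover_lead and stop_face below 0.005 m and angle between the x axis of cover and the x axis of press, either way round below 0.08 rad and z of lens in the frame of cover between 0.01 and 0.0145 m and linear speed of cover below 0.01 m/s and velocity of joint crank between -0.05 and 0.05 rad/s); the robot touches nothing.
It fails at once if the lens is pressed with more than 21 N (glass cracked) (contact force between lens and press above 21 N).
It fails at once if the cover is pushed against the back stop with more than 20 N (contact force between cover and stop above 20 N).
It fails at once if the lens comes out of its bezel (z of lens in the frame of cover above 0.018 m).
It fails at once if the cover is not carried level (tilted more than about 20 degrees) (angle between cover's own z axis and vertical above 0.35 rad).
It fails at once if the safe knob, the brass plug or the screwdriver is moved by more than 25 mm (distance of any of safe_knob, plug, screwdriver from where it was at the start of the episode above 0.025 m).
It also fails if it takes over 69 s, if anything falls off the work surface, if the arm or the gripper's body presses on something with over 40 N, if the wrist force passes 120 N, or if a joint passes its speed limit or range.

ROBOT

A 6-joint arm with a two-finger parallel gripper is mounted at the origin on the work surface. World frame = base frame: x ahead of the robot, y to its left, z up, the work surface at z = 0. Lengths are in mm, angles in rad, forces in N, time in s.
With the tool pointing down it reaches from about 400 to 925 mm from the base axis. Payload 12.5 kg.
Tool frame: the origin (TCP) lies at the very end of the fingers, on their centre line; the grasp point (between the pads) lies 19 mm behind it; z points along the fingers, y is the line along which they close (so a half turn about z gives the same grasp; the last joint's range is limited). The gripper opens to 95 mm and grips with 3 to 60 N. Pads are 20 mm wide; open, the fingers measure 119 mm over their backs; the gripper's body (75 mm by 180 mm) begins 59 mm behind the grasp point.
Start: joints at [-1.405, 0.491, 1.559, -0, 1.092, -0.106], TCP at [167.814, -602.068, 214.661] pointing down, gripper open.
Joint ranges: [-3.1, 3.1], [-0.84, 2.19], [0.05, 2.79], [-1.13, 4.28], [0.06, 2.93], [-2.69, 2.69]. Speed limits (rad/s): [2.22, 2.22, 2.79, 3.14, 3.14, 3.14].

INTERFACE

Orientations are given as [roll, pitch, yaw] about the fixed x, y, z axes, in that order (R = Rz(yaw) Ry(pitch) Rx(roll)).
In Python, from cell import state, imaging, env, spot_in, mark_of gives the robot as it stands. The module is installed in compiled form; this text tells all that it offers.
- The arm moves only by the tool step_arm, never from a script. Its argument "increments" is a list of rows, each an object with "slide": the shift along the tool's x, y, z in m, a list of three; "roll": the turn about the tool's z in rad. A call has 1 to 5 rows; each row is the pose to reach, as a shift and turn from the pose commanded when the call began, along the tool's axes at that moment; what a row does not reach only later rows make up. A row lasts 1/8 s, in which the tool goes at most 62.5 mm and 10.7 degrees, less where a joint would pass 70% of its speed; a pose out of reach is approached as far as the arm can. A call with a gripper value outside its range is refused whole. "fingers" is the opening, from 0 (shut) to 1 (fully open), set as the call begins (left out, the last holds). The fingers move at their own pace and stop on an object; the grip force is fixed at half the most. Time passes only in rows, so rows that repeat a pose let the fingers close. It gives the time, the measured TCP pose, the force, the opening and the grip force at its end, in the units of the state.
- state(): the state, without advancing time (a new reading comes with each control period).
- imaging.read_camera(name): name is "side" or "top" or "wrist"; returns a dict with "color" (420x560x3 uint8, red, green, blue), "z_map" (420x560 float32, mm along the optical axis (not along the pixel's ray), 0 where there is no reading), "intrinsics" (3x3 intrinsics, pixels), "camera_from_world" (4x4, takes a point from world to camera coordinates). Camera axes: x right, y up, looking along -z (the intrinsics and any distortion apply to the point x, -y, -z); pixel columns grow to the right and rows downward; lengths in mm; the calibration is good to about 2 mm. A picture is of the moment at which its call begins.
- env.job_done(): hands the job in; it is judged then, once.
Trained networks look in the newest picture that a camera, given by its name, has taken for a name from the list of things; names that differ only in an ending like _2 or _b are one class to them, and where a whole thing is asked for, a point or a joint stands for the part that bears it (a point fixed in the world has none). Each returns a list of dicts, best first, with "confidence" (0 to 1); they miss things now and then, are a little off and sometimes report something else, mostly with a low value. They report only what shows in the picture. A call takes as long as a camera call. They do not tell look-alikes from the thing itself.
- spot_in(camera, target): "bbox" ([left, top, right, bottom] in pixels, round what is visible of it).
- mark_of(camera, target): "uv" ([column, row] in pixels: a listed point, or the origin of a listed thing).
The state is a dict: "t": time; "joints": joint angles; "qvel": joint speeds; "tau": joint torques, N m; "eef_pos": TCP position; "tcp_rot": TCP orientation; "ft_force": force on the tool from outside, world axes, zero at the start; "moment": the same for the moment, N m; "opening": opening from 0.0 (shut) to 1.0 (fully open); "grip_force": force on a finger pad.
Only numpy, scipy, OpenCV 4.12 (cv2) and the standard library are available. Lean on these libraries where they do the work, as an engineer would, in place of code of your own. Each camera call takes 0.05 s, during which the arm holds its last target. There are 200 camera calls.

## Working session

There is one attempt and no reset: what is moved stays moved. The work goes in short steps, Python scripts to look and compute and a tool call to move; the robot and the scene stay as the last step left them, time stands still between calls to the robot, and variables do not carry over. Pictures are saved under pics/ and viewed, at most 10 in all, crops included, and the job is handed in when it is done.

Besides the shell and the picture viewer there is one more tool, called after "Emit:" in YAML: its name, and indented under it one key for each argument. step_arm: Moves the arm, as the interface text tells. Its arguments: {"type":"object","properties":{"increments":{"type":"array"},"fingers":{"type":"number"}},"required":["increments"]}

```bash
mkdir -p pics
cat > h.py <<'E'
import numpy as np, cv2
from cell import state, imaging, env, spot_in, mark_of
def cam(n, save=None):
    c=imaging.read_camera(n)
    if save: cv2.imwrite('pics/'+save, c['color'][:,:,::-1])
    return c
def ray(c,uv):
    K=np.array(c['intrinsics']);T=np.array(c['camera_from_world'])
    d=np.linalg.inv(K)@np.array([uv[0],uv[1],1.]); d=np.array([d[0],-d[1],-d[2]])
    R=T[:3,:3]; return -R.T@T[:3,3], R.T@d
def at_z(c,uv,z):
    o,d=ray(c,uv); return o+d*(z-o[2])/d[2]
def by_depth(c,uv):
    o,d=ray(c,uv); m=c['z_map'][int(round(uv[1])),int(round(uv[0]))]; return o+d*m
def proj(c,p):
    q=np.array(c['camera_from_world'])@np.append(p,1.); v=np.array(c['intrinsics'])@np.array([q[0],-q[1],-q[2]]); return v[:2]/v[2]
E
python3 - <<'E'
from h import *
np.set_printoptions(precision=1,suppress=True)
ims=[]
for n in ['top','side']:
    c=cam(n); ims.append(c['color'])
    cv2.imwrite(f'pics/{n}0.png',c['color'][:,:,::-1])
    for t in ['cover','lens','press','turntable','safe_knob','plug','screwdriver']:
        print(n,t,[(np.round(b['bbox']).astype(int).tolist(),round(b['confidence'],2)) for b in spot_in(n,t)[:4]])
    for t,z in [('cover',40),('cover_grip',46),('cover_lead',40),('lens',52),('rail_mouth',30),('stop_face',30),('nose',98),('crank_grip',172),('press',0)]:
        print(n,t,[(np.round(b['uv']).tolist(),round(b['confidence'],2),at_z(c,b['uv'],z)) for b in mark_of(n,t)[:4]])
print(state())
E
```

```text
top cover [([291, 274, 333, 325], 0.67), ([299, 186, 353, 211], 0.64), ([385, 175, 451, 216], 0.6)]
top lens [([310, 196, 318, 206], 0.63)]
top press [([133, 188, 206, 228], 0.98), ([146, 182, 178, 216], 0.68), ([268, 150, 372, 255], 0.42)]
top turntable [([149, 187, 159, 190], 0.68), ([268, 149, 373, 253], 0.64)]
top safe_knob [([293, 232, 307, 245], 0.7)]
top plug []
top screwdriver [([226, 132, 265, 146], 0.78)]
top cover [([416.0, 196.0], 0.84, array([ 554.6, -542.2,   40. ])), ([307.0, 304.0], 0.78, array([ 253.3, -230.8,   40. ])), ([323.0, 200.0], 0.56, array([ 546.6, -278.4,   40. ])), ([237.0, 137.0], 0.17, array([730.6, -35.6,  40. ]))]
top cover_grip [([439.0, 199.0], 0.87, array([ 542.9, -603.8,   46. ])), ([301.0, 327.0], 0.79, array([ 192.6, -211.9,   46. ])), ([341.0, 196.0], 0.76, array([ 556.1, -330.5,   46. ]))]
top cover_lead [([391.0, 184.0], 0.88, array([ 589.4, -472.5,   40. ])), ([326.0, 280.0], 0.73, array([ 320.6, -284.4,   40. ])), ([319.0, 202.0], 0.71, array([ 539. , -267.2,   40. ])), ([237.0, 138.0], 0.53, array([727.7, -35.9,  40. ]))]
top lens [([313.0
[... 1654 characters left out ...]
uth [([261.0, 182.0], 0.63, array([519. ,  72.2,  30. ]))]
side stop_face [([260.0, 166.0], 0.44, array([533.1, 152.7,  30. ]))]
side nose [([256.0, 149.0], 0.55, array([520.9, 134.8,  98. ]))]
side crank_grip [([264.0, 119.0], 0.39, array([550.3, 156.5, 172. ]))]
side press [([260.0, 179.0], 0.89, array([527.3, 134.5,   0. ]))]
{'t': 1.7, 'joints': array([-1.4,  0.5,  1.6,  0. ,  1.1, -0.1]), 'qvel': array([ 0.,  0., -0.,  0., -0.,  0.]), 'tau': array([  0. , -61.2, -25.8,   0.1,   0. ,  -0. ]), 'eef_pos': array([ 167.8, -602.1,  214.7]), 'tcp_rot': array([3.1, 0. , 0.3]), 'ft_force': array([0.7, 0.4, 0.1]), 'moment': array([-0., -0., -0.]), 'grip_force': 0.0, 'opening': 1.0005594589496156}
```

View pics/top0.png

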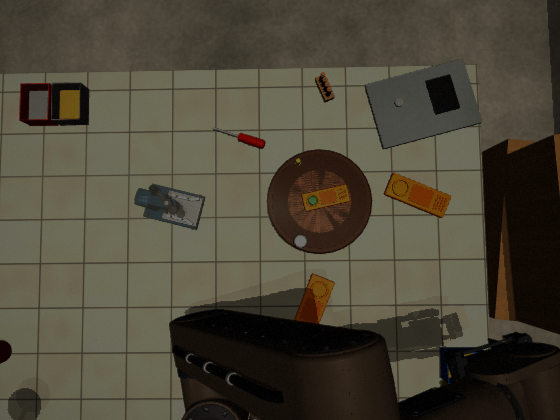

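View pics/side0.png

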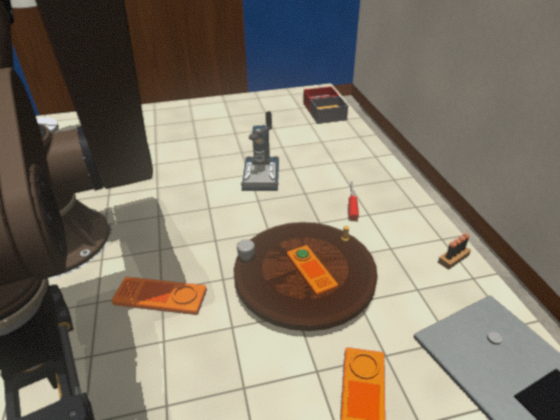

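Three things look like the cover, by top pixel: (418,195) on the shelf, large; (315,300) on the shelf, large; and (326,198) on the turntable, the smallest, with the green lens at (313,201). I choose the turntable one. The press is at (172,206) with its throat facing right, towards the turntable, and its crank handle is at (150,191). I'll move above the cover for a close look.

```bash
cat >> h.py <<'E'
from scipy.spatial.transform import Rotation as Ro
def go(p,yaw):
    s=state(); R=Ro.from_euler('xyz',s['tcp_rot']).as_matrix()
    d=R.T@(np.array(p)-s['eef_pos'])/1000
    y=np.arctan2(R[1,0],R[0,0]); r=-(yaw-y); r=(r+np.pi)%(2*np.pi)-np.pi
    print('pos',s['eef_pos'],'yaw',round(y,4),'rpy',s['tcp_rot'],'slide',np.round(d,4),'roll',round(r,4),'t',s['t'])
E
python3 -c "
from h import *
go([548,-284,260],1.745)"
```

```text
pos [ 167.8144596  -602.06332413  214.67772361] yaw 0.2718 rpy [3.14147315e+00 6.15865051e-06 2.71782730e-01] slide [ 0.4516 -0.2043 -0.0453] roll -1.4732 t 1.7
```

Emit:
step_arm:
  increments:
    - {"slide": [0.05, -0.023, -0.009], "roll": -0.16}
    - {"slide": [0.1, -0.046, -0.018], "roll": -0.32}
    - {"slide": [0.15, -0.069, -0.027], "roll": -0.48}
    - {"slide": [0.2, -0.092, -0.036], "roll": -0.64}
    - {"slide": [0.25, -0.115, -0.045], "roll": -0.8}

```text
t: 2.33
eef_pos: [379.0, -422.9, 260.1]
tcp_rot: [3.141, 0.0, 1.077]
ft_force: [-0.1, -1.3, -0.3]
opening: 1.003
grip_force: 0.0
```

```bash
python3 -c "
from h import *
go([548,-284,260],1.745)"
```

```text
pos [ 378.95879393 -422.90844089  260.10437728] yaw 1.0769 rpy [3.14121982e+00 2.26046760e-04 1.07694107e+00] slide [2.024e-01 8.300e-02 1.000e-04] roll -0.6681 t 2.325
```

Emit:
step_arm:
  increments:
    - {"slide": [0.045, 0.018, 0], "roll": -0.15}
    - {"slide": [0.09, 0.036, 0], "roll": -0.3}
    - {"slide": [0.135, 0.054, 0], "roll": -0.45}
    - {"slide": [0.18, 0.072, 0], "roll": -0.6}
    - {"slide": [0.202, 0.083, 0], "roll": -0.668}

```text
t: 2.95
eef_pos: [548.8, -284.7, 259.6]
tcp_rot: [3.141, 0.0, 1.745]
ft_force: [-0.1, -0.3, 0.2]
opening: 0.999
grip_force: 0.0
```

Run:
```python
from h import *
np.set_printoptions(precision=1,suppress=True)
c=cam('wrist','w1.png')
for t,z in [('cover',40),('cover_grip',46),('cover_lead',40),('lens',52),('safe_knob',40),('plug',40)]:
    print(t,[(np.round(b['uv']).tolist(),round(b['confidence'],2),at_z(c,b['uv'],z),by_depth(c,b['uv'])) for b in mark_of('wrist',t)[:3]])
# orange mask of tall region -> min area rect in world
hsv=cv2.cvtColor(c['color'],cv2.COLOR_RGB2HSV)
m=cv2.inRange(hsv,(3,150,90),(28,255,255))
ys,xs=np.nonzero(m)
P=np.array([by_depth(c,(x,y)) for x,y in zip(xs,ys)])
k=(P[:,2]>47)&(P[:,2]<60)
print(len(P),k.sum(), np.median(P[k],0))
r=cv2.minAreaRect(P[k][:,:2].astype(np.float32)); print(r, cv2.boxPoints(r))
go([548,-284,260],1.745)
```

```text
cover [([59.0, 112.0], 0.79, array([ 268.4, -241.2,   40. ]), array([ 252.1, -242.6,   16.4])), ([280.0, 186.0], 0.59, array([ 549.5, -284.5,   40. ]), array([ 549.1, -282.4,   52.6]))]
cover_grip [([283.0, 223.0], 0.84, array([ 562.8, -330.7,   46. ]), array([ 562.5, -329.2,   50.9])), ([7.0, 88.0], 0.82, array([ 212.5, -223.7,   46. ]), array([ 185.9, -224.1,   14.6]))]
cover_lead [([279.0, 136.0], 0.72, array([ 537.7, -222.4,   40. ]), array([ 537.7, -222.3,   49.4])), ([291.0, 302.0], 0.58, array([ 595.3, -446.4,   40. ]), array([ 601.3, -470.2,   -0.8]))]
lens [([280.0, 159.0], 0.66, array([ 544.2, -249.5,   52. ]), array([ 544.1, -248.9,   59.2])), ([279.0, 184.0], 0.21, array([ 548.4, -280.7,   52. ]), array([ 548.4, -280.6,   52.8]))]
safe_knob [([194.0, 111.0], 0.55, array([ 431.4, -211.5,   40. ]), array([ 441.1, -212.2,   75.7]))]
plug [([373.0, 142.0], 0.73, array([ 654.7, -209.2,   40. ]), array([ 646.5, -209.9,   67.5])), ([281.0, 138.0], 0.65, array([ 541. , -223.9,   40. ]), array([ 540.9, -223.8,   50.7])), ([284.0, 224.0], 0.37, array([ 563.9, -334.5,   40. ]), array([ 563. , -330.8,   52.2]))]
16167 3875 [ 553.7 -287.2   51.9]
((712.9414672851562, -259.421630859375), (382.6745300292969, 131.86099243164062), 9.05718994140625) [[ 513.6 -224.4]
 [ 534.4 -354.7]
 [ 912.3 -294.4]
 [ 891.5 -164.2]]
pos [ 546.5 -287.3  259.7] yaw 1.7378 rpy [-3.1  0.   1.7] slide [ 0.  0. -0.] roll -0.0072 t 3.3
```

View pics/w1.png

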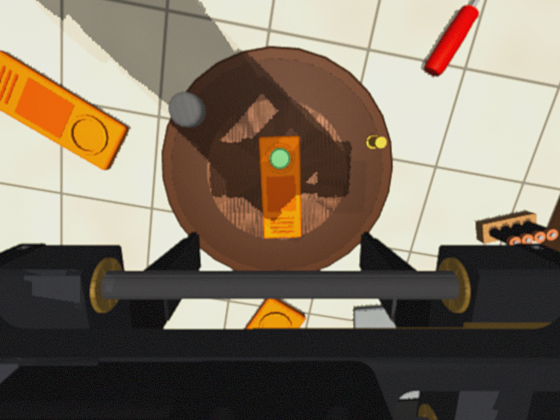

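The wrist view shows the chosen cover at (280,187) with the green lens at (280,159) and its ribbed grip end at (283,223). It is the small one on the turntable. Next I refine its pose with a rectangle fit.

```bash
cat >> h.py <<'E'
def fit(c,seed,zlo,zhi,box=None):
    hsv=cv2.cvtColor(c['color'],cv2.COLOR_RGB2HSV)
    m=cv2.inRange(hsv,(4,160,60),(28,255,255))
    n,l=cv2.connectedComponents(m)
    ys,xs=np.nonzero(l==l[seed[1],seed[0]])
    P=np.array([by_depth(c,(x,y)) for x,y in zip(xs,ys)])
    k=(P[:,2]>zlo)&(P[:,2]<zhi); Q=P[k][:,:2].astype(np.float32)
    r=cv2.minAreaRect(Q); print('fit',len(P),k.sum(),r,'mean',Q.mean(0)); return r
E
python3 - <<'E'
from h import *
np.set_printoptions(precision=1,suppress=True)
c=cam('wrist')
r=fit(c,(280,215),46,60)
print(cv2.boxPoints(r))
s=state();print(s['eef_pos'],s['qvel'])
E
```

```text
fit 3851 3636 ((550.8568725585938, -285.5523681640625), (50.04465103149414, 129.8917999267578), 12.109480857849121) mean [ 551.  -285.7]
[[ 512.8 -227.3]
 [ 540.  -354.3]
 [ 588.9 -343.8]
 [ 561.7 -216.8]]
[ 546.6 -287.3  259.8] [ 0. -0. -0.  0.  0. -0.]
```

```bash
python3 -c "
from h import *
go([560.5,-330.6,42],1.782)"
```

```text
pos [ 546.5957447  -287.26138583  259.77173009] yaw 1.738 rpy [-3.14155743e+00  1.90140593e-04  1.73795571e+00] slide [-0.045   0.0065  0.2178] roll -0.044 t 3.35
```

Emit:
step_arm:
  increments:
    - {"slide": [-0.015, 0.002, 0.04], "roll": -0.015}
    - {"slide": [-0.03, 0.004, 0.09], "roll": -0.03}
    - {"slide": [-0.045, 0.0065, 0.13], "roll": -0.044}
    - {"slide": [-0.045, 0.0065, 0.165], "roll": -0.044}
    - {"slide": [-0.045, 0.0065, 0.165], "roll": -0.044}

```text
t: 3.98
eef_pos: [559.8, -329.8, 92.5]
tcp_rot: [-3.138, -0.003, 1.782]
ft_force: [-1.0, -0.3, 0.1]
opening: 0.999
grip_force: 0.0
```

```bash
python3 -c "
from h import *
go([560.5,-330.6,42],1.782)
b=mark_of('top','press')"
```

```text
pos [ 559.7867725  -329.80372638   92.49665456] yaw 1.7822 rpy [-3.13848201 -0.00336361  1.7822488 ] slide [-0.0011  0.0007  0.0505] roll 0.0002 t 3.975
```

Emit:
step_arm:
  increments:
    - {"slide": [0, 0, 0.02]}
    - {"slide": [0, 0, 0.04]}
    - {"slide": [0, 0, 0.049]}
    - {"slide": [0, 0, 0.049]}
    - {"slide": [0, 0, 0.049]}

```text
invalid input at $.increments[0]: expected keys slide, roll
```

Emit:
step_arm:
  increments:
    - {"slide": [0, 0, 0]}
    - {"slide": [0, 0, 0]}
    - {"slide": [0, 0, 0]}
    - {"slide": [0, 0, 0]}
    - {"slide": [0, 0, 0]}
  fingers: 0.45

```text
invalid input at $.increments[0]: expected keys slide, roll
```

Emit:
step_arm:
  increments:
    - {"slide": [0, 0, 0.02], "roll": 0}
    - {"slide": [0, 0, 0.04], "roll": 0}
    - {"slide": [0, 0, 0.05], "roll": 0}
    - {"slide": [0, 0, 0.05], "roll": 0}
    - {"slide": [0, 0, 0.05], "roll": 0}

```text
t: 4.65
eef_pos: [561.7, -330.1, 45.9]
tcp_rot: [3.141, 0.001, 1.784]
ft_force: [0.6, 0.0, 0.7]
opening: 1.004
grip_force: 0.0
```

Emit:
step_arm:
  increments:
    - {"slide": [0, 0, 0.001], "roll": 0}
    - {"slide": [0, 0, 0.002], "roll": 0}
    - {"slide": [0, 0, 0.003], "roll": 0}
    - {"slide": [0, 0, 0.003], "roll": 0}

```text
t: 5.15
eef_pos: [561.2, -329.8, 41.5]
tcp_rot: [-3.141, -0.0, 1.784]
ft_force: [-0.7, 0.5, -0.6]
opening: 0.998
grip_force: 0.0
```

Close on it.

Emit:
step_arm:
  increments:
    - {"slide": [0, 0, 0], "roll": 0}
    - {"slide": [0, 0, 0], "roll": 0}
    - {"slide": [0, 0, 0], "roll": 0}
    - {"slide": [0, 0, 0], "roll": 0}
    - {"slide": [0, 0, 0], "roll": 0}
  fingers: 0.4

```text
t: 5.78
eef_pos: [561.3, -329.8, 41.6]
tcp_rot: [-3.142, 0.0, 1.784]
ft_force: [-0.1, -0.3, 0.3]
opening: 0.53
grip_force: 0.2
```

Emit:
step_arm:
  increments:
    - {"slide": [0, 0, 0], "roll": 0}
    - {"slide": [0, 0, 0], "roll": 0}
  fingers: 0.3

```text
t: 6.02
eef_pos: [561.3, -329.8, 41.6]
tcp_rot: [-3.142, 0.0, 1.784]
ft_force: [-0.7, -0.0, -0.5]
opening: 0.52
grip_force: 29.9
```

Emit:
step_arm:
  increments:
    - {"slide": [0, 0, -0.01], "roll": 0}
    - {"slide": [0, 0, -0.02], "roll": 0}
    - {"slide": [0, 0, -0.04], "roll": 0}
    - {"slide": [0, 0, -0.05], "roll": 0}
    - {"slide": [0, 0, -0.05], "roll": 0}

```text
t: 6.65
eef_pos: [561.6, -330.0, 92.6]
tcp_rot: [3.141, 0.001, 1.784]
ft_force: [-0.4, 1.0, -1.2]
opening: 0.523
grip_force: 30.0
```

Run:
```python
from h import *
np.set_printoptions(precision=1,suppress=True)
s=state();print(s['eef_pos'],s['opening'],s['grip_force'],s['ft_force'])
c=cam('wrist','w2.png')
r=fit(c,(280,220),60,140);
```

```text
[ 561.6 -330.    92.6] 0.5231915600114034 29.950850307941437 [-0.4  1.  -1.2]
fit 19709 19270 ((551.0902099609375, -280.27093505859375), (51.234832763671875, 120.12071228027344), 12.910161018371582) mean [ 550.3 -279. ]
```

View pics/w2.png

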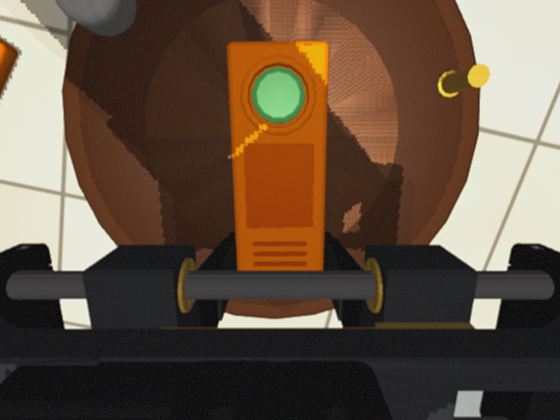

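The cover is pinched, with the lens seated in its bezel at (277,95) and the front edge at row 42. I carry it up and towards the press mouth.

```bash
python3 -c "
from h import *
go([460,-150,190],1.33)"
```

```text
pos [ 561.27825851 -329.78362115   91.7961099 ] yaw 1.7838 rpy [3.14131098e+00 4.23515621e-04 1.78380551e+00] slide [ 0.1971 -0.061  -0.0983] roll 0.4538 t 6.7
```

Emit:
step_arm:
  increments:
    - {"slide": [0.01, -0.003, -0.02], "roll": 0.03}
    - {"slide": [0.03, -0.01, -0.05], "roll": 0.09}
    - {"slide": [0.06, -0.02, -0.08], "roll": 0.17}
    - {"slide": [0.095, -0.03, -0.098], "roll": 0.25}
    - {"slide": [0.13, -0.04, -0.098], "roll": 0.33}

```text
t: 7.32
eef_pos: [494.2, -210.0, 191.7]
tcp_rot: [3.139, 0.001, 1.45]
ft_force: [0.3, 0.4, -2.0]
opening: 0.526
grip_force: 29.9
```

```bash
python3 -c "
from h import *
go([460,-150,190],1.33)"
```

```text
pos [ 494.15561327 -210.01134573  191.73899331] yaw 1.4498 rpy [3.13900873e+00 1.10516896e-03 1.44975532e+00] slide [ 0.0555 -0.0412  0.0016] roll 0.1198 t 7.325
```

Emit:
step_arm:
  increments:
    - {"slide": [0.03, -0.02, 0], "roll": 0.06}
    - {"slide": [0.05, -0.035, 0], "roll": 0.1}
    - {"slide": [0.055, -0.041, 0], "roll": 0.12}
    - {"slide": [0.055, -0.041, 0], "roll": 0.12}

```text
t: 7.82
eef_pos: [460.5, -151.8, 190.1]
tcp_rot: [3.141, 0.0, 1.334]
ft_force: [0.7, 0.6, -0.1]
opening: 0.52
grip_force: 30.0
```

Run:
```python
from h import *
np.set_printoptions(precision=2,suppress=True)
s=state();print(s['eef_pos'],s['tcp_rot'])
c=cam('wrist','w3.png')
for t,z in [('rail_mouth',30),('stop_face',30),('nose',98),('crank_grip',172),('press',0),('cover_lead',190),('lens',202)]:
    print(t,[(np.round(b['uv']).tolist(),round(b['confidence'],2),at_z(c,b['uv'],z),by_depth(c,b['uv'])) for b in mark_of('wrist',t)[:2]])
# held cover: plane
ys,xs=np.mgrid[50:260:4,235:325:4]
P=np.array([by_depth(c,(x,y)) for x,y in zip(xs.ravel(),ys.ravel())])
R=Ro.from_euler('xyz',s['tcp_rot']).as_matrix()
T=(P-s['eef_pos'])@R
k=(np.abs(T[:,2]+10)<15)
A=np.c_[T[k][:,:2],np.ones(k.sum())]; print(k.sum(),np.linalg.lstsq(A,T[k][:,2],rcond=None)[0], np.median(T[k],0),T[k].max(0),T[k].min(0))
```

```text
[ 460.48 -151.85  190.14] [3.14 0.   1.33]
rail_mouth []
stop_face []
nose []
crank_grip []
press []
cover_lead [([276.0, 48.0], 0.76, array([484.79, -45.59, 190.  ]), array([484.31, -48.  , 200.06]))]
lens [([276.0, 96.0], 0.75, array([479.26, -69.13, 202.  ]), array([479.17, -69.69, 207.16]))]
1214 [-0.04  0.01 -9.31] [ 56.77   0.38 -10.36] [106.4   25.52  -6.17] [ -2.07 -24.39 -19.89]
```

View pics/w3.png

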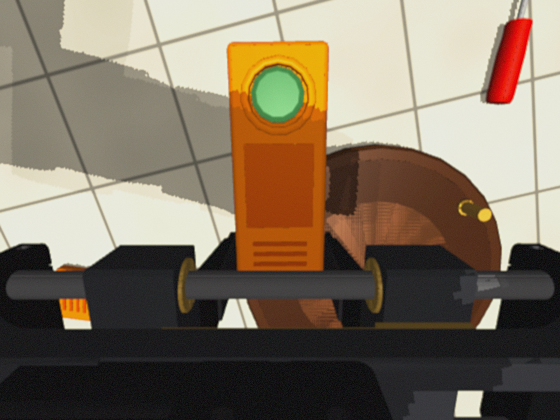

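The press is still out of the wrist view; the cover is held level at (278,150) and in line with the hand. I move beside the press axis to look at it.

```bash
python3 -c "
from h import *
go([569,-4,225],1.33)"
```

```text
pos [ 460.50005674 -152.07178878  189.46595924] yaw 1.3335 rpy [-3.14138770e+00  2.82385998e-05  1.33348982e+00] slide [ 0.1694  0.0706 -0.0356] roll 0.0035 t 8.225
```

Emit:
step_arm:
  increments:
    - {"slide": [0.02, 0.01, -0.015], "roll": 0}
    - {"slide": [0.06, 0.03, -0.025], "roll": 0}
    - {"slide": [0.1, 0.045, -0.035], "roll": 0}
    - {"slide": [0.14, 0.06, -0.035], "roll": 0}
    - {"slide": [0.17, 0.07, -0.035], "roll": 0}

```text
t: 8.85
eef_pos: [569.2, -1.6, 224.5]
tcp_rot: [3.141, 0.0, 1.334]
ft_force: [0.2, 0.2, -0.1]
opening: 0.521
grip_force: 30.0
```

Emit:
step_arm:
  increments:
    - {"slide": [0, 0, 0], "roll": 0}
    - {"slide": [0, 0, 0], "roll": 0}

```text
t: 9.1
eef_pos: [568.0, -3.4, 224.4]
tcp_rot: [-3.141, 0.0, 1.334]
ft_force: [-0.5, -0.7, -1.3]
opening: 0.522
grip_force: 30.0
```

Run:
```python
from h import *
np.set_printoptions(precision=1,suppress=True)
s=state();print(s['eef_pos'],s['tcp_rot'])
c=cam('wrist','w4.png')
for t,z in [('rail_mouth',30),('stop_face',30),('nose',98),('crank_grip',172),('press',0)]:
    print(t,[(np.round(b['uv']).tolist(),round(b['confidence'],2),at_z(c,b['uv'],z),by_depth(c,b['uv'])) for b in mark_of('wrist',t)[:2]])
import pickle; pickle.dump(c,open('w4.pkl','wb'))
```

```text
[568.   -3.4 224.4] [-3.1  0.   1.3]
rail_mouth [([217.0, 129.0], 0.85, array([515.5,  83.1,  30. ]), array([515.2,  83.2,  28.7]))]
stop_face [([220.0, 51.0], 0.73, array([541.7, 160.9,  30. ]), array([542.1, 160. ,  33.4]))]
nose [([201.0, 64.0], 0.91, array([530.4, 136.8,  98. ]), array([537.8, 126.5, 138.7]))]
crank_grip []
press [([220.0, 83.0], 0.92, array([528.2, 135.9,   0. ]), array([532.3, 130.5,  28.8])), ([215.0, 52.0], 0.33, array([532.6, 169.7,   0. ]), array([546. , 141.9, 101.9]))]
```

View pics/w4.png

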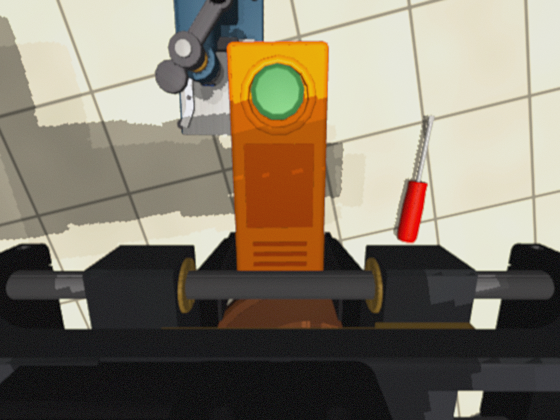

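The press shows at (210,65), partly hidden by the cover; I shift sideways and up to see it clear.

Emit:
step_arm:
  increments:
    - {"slide": [-0.005, 0.02, -0.015], "roll": 0}
    - {"slide": [-0.01, 0.045, -0.03], "roll": 0}
    - {"slide": [-0.01, 0.065, -0.04], "roll": 0}
    - {"slide": [-0.01, 0.065, -0.04], "roll": 0}
    - {"slide": [-0.01, 0.065, -0.04], "roll": 0}

```text
t: 10.02
eef_pos: [628.3, -27.9, 264.0]
tcp_rot: [-3.14, 0.0, 1.334]
ft_force: [-0.4, 0.7, -0.6]
opening: 0.527
grip_force: 30.0
```

Run:
```python
from h import *
np.set_printoptions(precision=1,suppress=True)
s=state();print(s['eef_pos'],s['tcp_rot'])
c=cam('wrist')
for t,z in [('rail_mouth',30),('stop_face',30),('nose',98),('crank_grip',172),('press',0)]:
    print(t,[(np.round(b['uv']).tolist(),round(b['confidence'],2),at_z(c,b['uv'],z),by_depth(c,b['uv'])) for b in mark_of('wrist',t)[:2]])
import pickle; pickle.dump(c,open('w5.pkl','wb'))
cv2.imwrite('pics/w5.png',cv2.resize(c['color'][0:170,60:280,::-1],None,fx=3.5,fy=3.5,interpolation=2))
```

```text
[628.3 -27.9 264. ] [-3.1  0.   1.3]
rail_mouth [([172.0, 120.0], 0.56, array([515.2,  84.3,  30. ]), array([515.3,  84.3,  30.1]))]
stop_face [([169.0, 54.0], 0.91, array([536.4, 158.3,  30. ]), array([536.1, 158.7,  28.8]))]
nose [([143.0, 62.0], 0.84, array([527. , 137.3,  98. ]), array([535.9, 129.8, 123.4])), ([176.0, 78.0], 0.42, array([554.1, 115.4,  98. ]), array([535.6, 131.4,  29.4]))]
crank_grip []
press [([354.0, 166.0], 0.63, array([737.3, -32.4,   0. ]), array([737.4, -32.5,  -0.5])), ([177.0, 81.0], 0.62, array([527.8, 134.5,   0. ]), array([535.7, 127.9,  29.5]))]
```

View pics/w5.png

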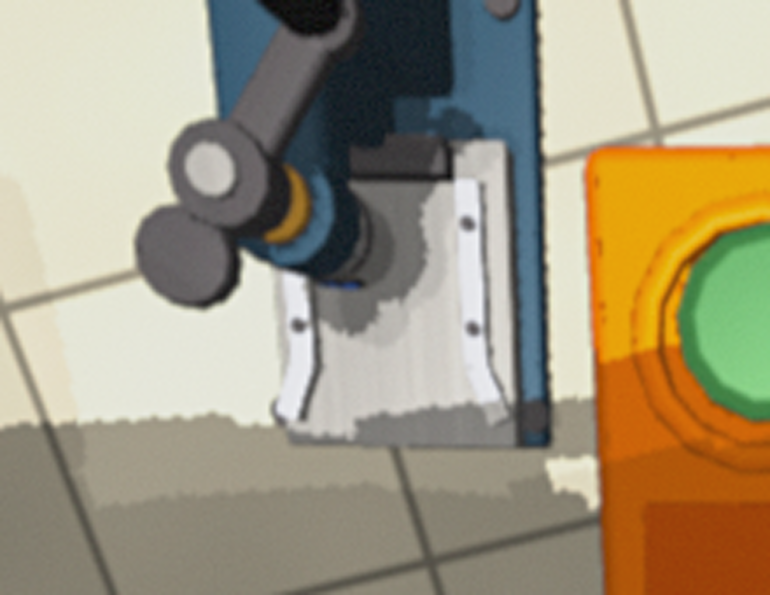

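The clear view shows the two rails, with the right inner edge from (470,358) to (457,182) in the crop, the stop face near (400,178), the table front edge near row 443, and the crank handle at the top left (305,5). I turn these into world points.

Run:
```python
from h import *
import pickle
np.set_printoptions(precision=1,suppress=True)
c=pickle.load(open('w5.pkl','rb'))
W=lambda x,y,z:at_z(c,(60+(x+.5)/3.5-.5,(y+.5)/3.5-.5),z)
D=lambda x,y:by_depth(c,(60+x/3.5,y/3.5))
for n,x,y,z in [('Rbend',472,358,38),('Rtop',457,184,38),('Lbend',320,365,38),('Lup',311,290,38),('stopR',450,178,30),('stopL',352,178,30),('frontL',290,441,30),('frontR',516,443,30),('tabR back',506,143,30),('nosering',318,232,98),('screwTop',210,168,165)]:
    print(n,W(x,y,z),D(x,y))
a=W(457,184,38)-W(472,358,38);print(np.degrees(np.arctan2(a[1],a[0])))
a=W(506,143,30)-W(516,443,30);print(np.degrees(np.arctan2(a[1],a[0])))
a=W(290,441,30)-W(516,443,30);print(np.degrees(np.arctan2(a[1],a[0]))-90,np.linalg.norm(a))
a=W(352,178,30)-W(450,178,30);print(np.degrees(np.arctan2(a[1],a[0]))-90,np.linalg.norm(a))
# table points from depth
ys,xs=np.mgrid[0:170,60:300]
P=np.array([by_depth(c,(x,y)) for x,y in zip(xs.ravel(),ys.ravel())])
k=(np.abs(P[:,2]-30)<2.5); print(k.sum(), cv2.minAreaRect(P[k][:,:2].astype(np.float32)), np.median(P[k],0))
k=(P[:,2]>140)&(P[:,2]<215)&(P[:,1]>20)&(P[:,0]<600)
from collections import Counter
print(sorted(Counter((P[k][:,2]//5*5).astype(int)).items()))
for z in (165,185,190): 
  j=k&(np.abs(P[:,2]-z)<3)
  if j.sum(): print(z,P[j].mean(0))
np.save('P5.npy',P)
```

```text
Rbend [551.7  97.8  38. ] [552.   97.3  37.9]
Rtop [563.6 152.5  38. ] [563.9 152.   37.8]
Lbend [499.  108.1  38. ] [495.9 109.2  28.9]
Lup [504.2 132.3  38. ] [502.5 133.1  32.3]
stopR [560.2 157.2  30. ] [560.8 156.3  31.2]
stopL [527.3 165.1  30. ] [527.7 164.5  30.5]
frontL [476.5  87.1  30. ] [476.3  86.8  28.8]
frontR [556.6  67.1  30. ] [556.3  66.8  26.8]
tabR back [582.2 163.1  30. ] [580.  167.8  13.3]
nosering [532.8 132.3  98. ] [539.7 126.3 118. ]
screwTop [535.6 132.1 165. ] [530.9 136.  152.9]
77.73524854124837
75.07728654210139
75.93369550347694 82.5670873808608
76.43465828981164 33.8593601748336
3479 ((533.2945556640625, 145.5587615966797), (142.42779541015625, 84.787841796875), 75.4439926147461) [535.  114.7  29.2]
[(np.int64(140), 316), (np.int64(145), 1430), (np.int64(150), 559), (np.int64(155), 60), (np.int64(160), 43), (np.int64(165), 43), (np.int64(170), 10)]
165 [565.3 157.7 165.1]
```

```bash
cat >> h.py <<'E'
PY=np.radians(76.0); PX=np.array([np.cos(PY),np.sin(PY)]); PL=np.array([-PX[1],PX[0]])
def gop(along,lat,z):
    s=state(); p=s['eef_pos'][:2]; print('press-frame along %.1f lat %.1f'%(p@PX,p@PL), 'F',np.round(s['ft_force'],1))
    q=along*PX+lat*PL; go([q[0],q[1],z],PY)
E
python3 -c "
from h import *
gop(75,-484,100)"
```

```text
press-frame along 125.2 lat -616.9 F [ 1.3  0.2 -0.3]
pos [628.89980225 -27.80969651 264.5844306 ] yaw 1.3339 rpy [-3.14142755e+00  1.24422034e-04  1.33392243e+00] slide [-0.0491 -0.1333  0.1646] roll 0.0075 t 10.325
```

Emit:
step_arm:
  increments:
    - {"slide": [-0.02, -0.02, 0.02], "roll": 0.003}
    - {"slide": [-0.04, -0.055, 0.055], "roll": 0.0075}
    - {"slide": [-0.049, -0.09, 0.1], "roll": 0.0075}
    - {"slide": [-0.049, -0.12, 0.14], "roll": 0.0075}
    - {"slide": [-0.049, -0.133, 0.165], "roll": 0.0075}

```text
t: 10.95
eef_pos: [486.4, -44.0, 98.5]
tcp_rot: [-3.14, 0.0, 1.326]
ft_force: [-0.0, 0.0, -0.6]
opening: 0.524
grip_force: 29.9
```

Emit:
step_arm:
  increments:
    - {"slide": [0, 0, 0], "roll": 0}
    - {"slide": [0, 0, 0], "roll": 0}

```text
t: 11.2
eef_pos: [489.6, -44.6, 100.6]
tcp_rot: [3.14, 0.0, 1.326]
ft_force: [-0.2, 0.4, -1.4]
opening: 0.521
grip_force: 30.0
```

Run:
```python
from h import *
np.set_printoptions(precision=1,suppress=True)
gop(78,-484,33)
c=cam('wrist')
import pickle; pickle.dump(c,open('w6.pkl','wb'))
cv2.imwrite('pics/w6.png',c['color'][0:240,120:440,::-1].repeat(2,0).repeat(2,1))
```

```text
press-frame along 75.2 lat -485.9 F [-0.2  0.4 -1.4]
pos [489.6 -44.6 100.6] yaw 1.3263 rpy [3.1 0.  1.3] slide [ 0.  -0.   0.1] roll -0.0001 t 11.2
```

View pics/w6.png

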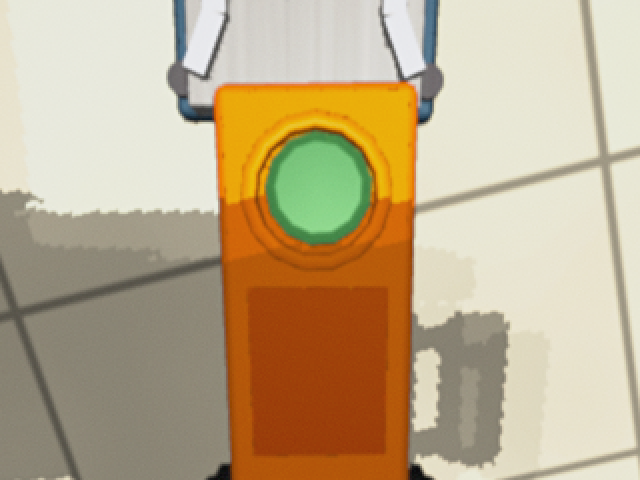

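Run:
```python
from h import *
import pickle
np.set_printoptions(precision=1,suppress=True)
c=pickle.load(open('w6.pkl','rb'))
W=lambda x,y,z:at_z(c,(120+(x+.5)/2-.5,(y+.5)/2-.5),z)
for n,x,y,z in [('Lflare',208,76,38),('Rflare',405,79,38),('Lbend',228,10,38),('Rbend',384,10,38),('baseL',180,110,25),('baseR',437,112,25),('tabL',187,108,30),('tabR',425,108,30),('covL',216,95,111),('covR',417,95,111),('covLr',232,460,111),('covRr',407,460,111),('lead',317,85,111)]:
    p=W(x,y,z); print(n,p,'along %.1f lat %.1f'%(p[:2]@PX,p[:2]@PL))
P=np.array([by_depth(c,(x,y)) for y in range(0,60) for x in range(190,350)])
k=np.abs(P[:,2]-38)<2; print(k.sum(),np.median(P[k]@np.r_[PL,0]))
for lo in (0,):
  A=P[k][:,:2]@PX; L=P[k][:,:2]@PL
  for a in range(200,240,5):
    q=(A>=a)&(A<a+5); l=L[q]
    if q.sum()>5: print(a, l[l>-484].min() if (l>-484).any() else None, l[l<-484].max() if (l<-484).any() else None)
```

```text
Lflare [484.9  91.5  38. ] along 206.1 lat -448.3
Rflare [550.6  74.3  38. ] along 205.3 lat -516.3
Lbend [497.1 109.2  38. ] along 226.2 lat -456.0
Rbend [548.1  96.5  38. ] along 226.3 lat -508.5
baseL [470.5  87.1  25. ] along 198.3 lat -435.4
baseR [562.3  63.6  25. ] along 197.8 lat -530.2
tabL [473.8  85.8  30. ] along 197.9 lat -439.0
tabR [557.2  65.1  30. ] along 197.9 lat -524.9
covL [492.2  64.9 111. ] along 182.1 lat -461.9
covR [538.7  53.4 111. ] along 182.1 lat -509.8
covLr [470.8 -23.6 111. ] along 91.0 lat -462.5
covRr [517.4 -35.3 111. ] along 90.9 lat -510.5
lead [516.1  61.2 111. ] along 184.3 lat -485.9
917 -508.0079450087947
205 -447.6639684694729 -514.6399000516898
210 -449.9996800277287 -512.3872192809912
215 -452.2833585194298 -510.32502011872117
220 -454.0442917026985 -508.82272364496964
225 -454.839608092369 -507.985703122501
```

Emit:
step_arm:
  increments:
    - {"slide": [0, -0.002, 0.02], "roll": 0}
    - {"slide": [0, -0.004, 0.045], "roll": 0}
    - {"slide": [0, -0.004, 0.06], "roll": 0}
    - {"slide": [0, -0.004, 0.064], "roll": 0}
    - {"slide": [0, -0.004, 0.064], "roll": 0}

```text
t: 11.88
eef_pos: [485.0, -43.5, 36.0]
tcp_rot: [3.141, 0.0, 1.326]
ft_force: [-0.0, 0.2, -1.0]
opening: 0.522
grip_force: 30.0
```

Emit:
step_arm:
  increments:
    - {"slide": [0, 0, 0], "roll": 0}
    - {"slide": [0, 0, 0], "roll": 0}

```text
t: 12.12
eef_pos: [484.8, -43.4, 36.1]
tcp_rot: [3.141, 0.0, 1.326]
ft_force: [-0.9, 0.5, -1.1]
opening: 0.522
grip_force: 30.0
```

```bash
python3 -c "
from h import *
gop(177,-482,32.6)"
```

```text
press-frame along 75.1 lat -480.9 F [-0.9  0.5 -1.1]
pos [484.8093159  -43.4370359   36.12082346] yaw 1.3263 rpy [3.14060412e+00 7.33901118e-05 1.32633501e+00] slide [0.1019 0.0011 0.0035] roll -0.0001 t 12.125
```

Emit:
step_arm:
  increments:
    - {"slide": [0.01, 0.001, 0.002], "roll": 0}
    - {"slide": [0.025, 0.001, 0.003], "roll": 0}
    - {"slide": [0.04, 0.001, 0.003], "roll": 0}
    - {"slide": [0.055, 0.001, 0.003], "roll": 0}
    - {"slide": [0.065, 0.001, 0.003], "roll": 0}

```text
t: 12.75
eef_pos: [501.4, 20.7, 32.6]
tcp_rot: [-3.142, 0.0, 1.327]
ft_force: [0.0, -0.8, -1.1]
opening: 0.523
grip_force: 30.0
```

Emit:
step_arm:
  increments:
    - {"slide": [0.01, 0, 0], "roll": 0}
    - {"slide": [0.02, 0, 0], "roll": 0}
    - {"slide": [0.027, 0, 0], "roll": 0}
    - {"slide": [0.027, 0, 0], "roll": 0}

```text
t: 13.25
eef_pos: [507.8, 46.0, 32.6]
tcp_rot: [3.142, 0.0, 1.327]
ft_force: [-0.6, 0.3, -1.2]
opening: 0.523
grip_force: 30.0
```

```bash
python3 -c "
from h import *
gop(177,-482,32.6)"
```

```text
press-frame along 167.5 lat -481.6 F [-0.6  0.3 -1.2]
pos [507.84717147  45.98008106  32.59082812] yaw 1.3269 rpy [3.14151185e+00 9.28515602e-05 1.32688571e+00] slide [ 0.0095  0.0004 -0.    ] roll 0.0004 t 13.25
```

Emit:
step_arm:
  increments:
    - {"slide": [0.002, 0, 0], "roll": 0}
    - {"slide": [0.004, 0, 0], "roll": 0}
    - {"slide": [0.006, 0, 0], "roll": 0}
    - {"slide": [0.006, 0, 0], "roll": 0}

```text
t: 13.75
eef_pos: [509.3, 51.5, 32.6]
tcp_rot: [3.141, 0.0, 1.326]
ft_force: [-0.2, -0.5, -1.2]
opening: 0.521
grip_force: 30.0
```

Emit:
step_arm:
  increments:
    - {"slide": [0.001, 0, 0], "roll": 0}
    - {"slide": [0.001, 0, 0], "roll": 0}
    - {"slide": [0.001, 0, 0], "roll": 0}

```text
t: 14.12
eef_pos: [509.5, 52.4, 32.6]
tcp_rot: [3.142, 0.0, 1.326]
ft_force: [-0.3, -0.3, -0.8]
opening: 0.522
grip_force: 30.0
```

Emit:
step_arm:
  increments:
    - {"slide": [0.001, 0, 0], "roll": 0}
    - {"slide": [0.001, 0, 0], "roll": 0}
    - {"slide": [0.001, 0, 0], "roll": 0}

```text
t: 14.5
eef_pos: [509.7, 53.4, 32.6]
tcp_rot: [3.142, 0.0, 1.326]
ft_force: [0.7, -0.0, -0.9]
opening: 0.524
grip_force: 30.0
```

Now at along ≈175, still free. I creep on in small steps.

Emit:
step_arm:
  increments:
    - {"slide": [0.0005, 0, 0], "roll": 0}
    - {"slide": [0.001, 0, 0], "roll": 0}
    - {"slide": [0.001, 0, 0], "roll": 0}

```text
t: 14.88
eef_pos: [509.7, 53.8, 32.5]
tcp_rot: [-3.141, 0.001, 1.326]
ft_force: [-1.6, -7.3, -1.3]
opening: 0.524
grip_force: 29.9
```

Emit:
step_arm:
  increments:
    - {"slide": [0.0005, 0, 0], "roll": 0}
    - {"slide": [0.001, 0, 0], "roll": 0}

```text
t: 15.12
eef_pos: [509.4, 54.1, 32.4]
tcp_rot: [-3.14, 0.002, 1.326]
ft_force: [-4.8, -17.5, -0.1]
opening: 0.52
grip_force: 29.9
```

Emit:
step_arm:
  increments:
    - {"slide": [-0.0012, 0, 0.0005], "roll": 0}
    - {"slide": [-0.0012, 0, 0.001], "roll": 0}
    - {"slide": [-0.0012, 0, 0.001], "roll": 0}

```text
t: 15.5
eef_pos: [509.7, 53.8, 31.6]
tcp_rot: [-3.141, 0.001, 1.326]
ft_force: [-1.3, -8.0, -0.2]
opening: 0.523
grip_force: 29.9
```

Emit:
step_arm:
  increments:
    - {"slide": [0, 0, 0], "roll": 0}
    - {"slide": [0, 0, 0], "roll": 0}
    - {"slide": [0, 0, 0], "roll": 0}
    - {"slide": [0, 0, 0], "roll": 0}
  fingers: 0.75

```text
t: 16.0
eef_pos: [510.0, 54.3, 31.6]
tcp_rot: [3.141, 0.0, 1.326]
ft_force: [0.5, -0.3, -1.0]
opening: 0.749
grip_force: 0.0
```

Run:
```python
from h import *
np.set_printoptions(precision=1,suppress=True)
gop(175,-482,31.6); print(state()['opening'])
c=cam('wrist')
import pickle; pickle.dump(c,open('w7.pkl','wb'))
cv2.imwrite('pics/w7.png',c['color'][0:240,120:440,::-1].repeat(2,0).repeat(2,1))
```

```text
press-frame along 176.0 lat -481.7 F [ 0.5 -0.3 -1. ]
pos [510.   54.3  31.6] yaw 1.3264 rpy [3.1 0.  1.3] slide [-0.  0.  0.] roll -0.0 t 16.0
0.7491416103267198
```

View pics/w7.png

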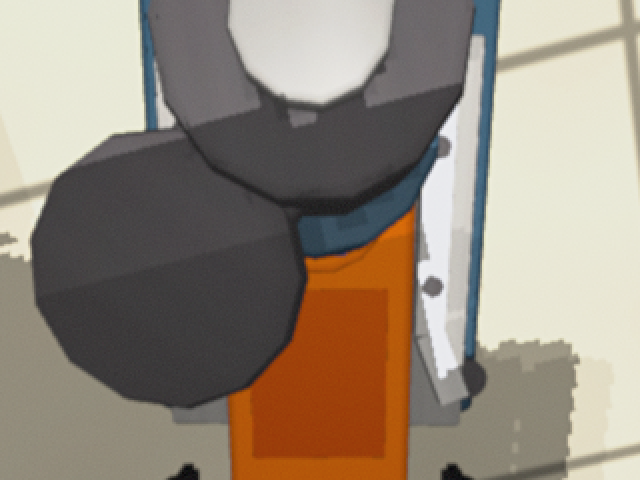

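The cover lies straight between the rails against the stop (orange between the rails, edges at x=230 and 410). The counterweight is at (170,270). I back out along the axis and rise.

Emit:
step_arm:
  increments:
    - {"slide": [-0.015, 0, 0], "roll": 0}
    - {"slide": [-0.04, 0, 0], "roll": 0}
    - {"slide": [-0.065, 0, 0], "roll": 0}
    - {"slide": [-0.085, 0, -0.03], "roll": 0}
    - {"slide": [-0.085, 0, -0.08], "roll": 0}

```text
t: 16.68
eef_pos: [488.0, -30.1, 111.4]
tcp_rot: [-3.138, 0.0, 1.324]
ft_force: [0.8, -0.4, 0.8]
opening: 0.751
grip_force: 0.0
```

Emit:
step_arm:
  increments:
    - {"slide": [0, 0, -0.06], "roll": 0}
    - {"slide": [0, 0, -0.12], "roll": 0}
    - {"slide": [0.02, 0, -0.17], "roll": 0}
    - {"slide": [0.04, 0, -0.2], "roll": 0}
    - {"slide": [0.04, 0, -0.2], "roll": 0}
  fingers: 0.5

```text
t: 17.3
eef_pos: [499.4, 10.6, 313.4]
tcp_rot: [3.138, -0.0, 1.327]
ft_force: [0.3, -0.7, -0.9]
opening: 0.503
grip_force: 0.0
```

Run:
```python
from h import *
np.set_printoptions(precision=1,suppress=True)
gop(175,-482,311)
c=cam('wrist'); import pickle; pickle.dump(c,open('w8.pkl','wb'))
for t,z in [('crank_grip',172),('nose',98),('cover',30),('lens',42),('stop_face',30),('cover_grip',36)]:
    for b in mark_of('wrist',t)[:2]:
        p=at_z(c,b['uv'],z); print(t,np.round(b['uv']),round(b['confidence'],2),p,by_depth(c,b['uv']),'along %.1f lat %.1f'%(p[:2]@PX,p[:2]@PL))
hsv=cv2.cvtColor(c['color'],cv2.COLOR_RGB2HSV)
P=np.array([by_depth(c,(x,y)) for y in range(0,240) for x in range(100,450)])
for lo,hi in [(186,196),(165,186),(150,165),(135,150)]:
    k=(P[:,2]>lo)&(P[:,2]<hi)
    if k.sum()>5: print(lo,k.sum(),np.median(P[k],0),'min',P[k].min(0),'max',P[k].max(0))
r=fit(c,tuple(np.round(proj(c,[*(190*PX-482*PL),42])).astype(int)),36,50)
for s,n in (('side','side'),('top','top')):
    i=cam(s); u=proj(i,[530,131,80]).astype(int); print(n,u)
    cv2.imwrite(f'pics/{n}b.png',cv2.resize(i['color'][u[1]-45:u[1]+45,u[0]-60:u[0]+60,::-1],None,fx=3.3,fy=3.3,interpolation=cv2.INTER_CUBIC))
a=cv2.imread('pics/sideb.png');b=cv2.imread('pics/topb.png')
w=cv2.resize(c['color'][0:240,120:520,::-1],(792,297*1+0)) if 0 else cv2.resize(c['color'][0:200,140:420,::-1],(416,297))
cv2.imwrite('pics/m8.png',np.vstack([np.hstack([a,b])[:, :792],np.hstack([w,np.zeros((297,376,3),np.uint8)])]))
```

```text
press-frame along 131.0 lat -482.0 F [ 0.3 -0.7 -0.9]
pos [499.4  10.6 313.4] yaw 1.3272 rpy [ 3.1 -0.   1.3] slide [0. 0. 0.] roll 0.0008 t 17.3
crank_grip [306.  26.] 0.6 [563.7 161.9 172. ] [561.8 158.5 184. ] along 293.4 lat -507.8
nose [275.  80.] 0.88 [527.3 135.8  98. ] [525.7 127.8 149.9] along 259.4 lat -478.8
cover [276. 112.] 0.74 [519.5 105.3  30. ] [519.4 104.7  40.3] along 227.9 lat -478.6
cover_grip [279. 152.] 0.6 [509.9  49.3  36. ] [510.   49.7  43.4] along 171.1 lat -482.8
186 191 [564.7 165.1 187.1] min [558.2 158.  186. ] max [571.6 171.1 189. ]
165 231 [562.  160.  181.7] min [556.7 157.  165.1] max [573.3 172.8 186. ]
150 456 [531.9 137.7 151.4] min [518.8 124.1 150. ] max [571.8 170.  165. ]
135 992 [527.5 132.2 147.1] min [501.5 110.2 136.6] max [571.5 168.7 150. ]
fit 2404 2396 ((521.8212890625, 98.47193908691406), (128.74856567382812, 48.44173812866211), 75.80911254882812) mean [520.1  83.7]
side [260 154]
top [175 205]
```

View pics/m8.png

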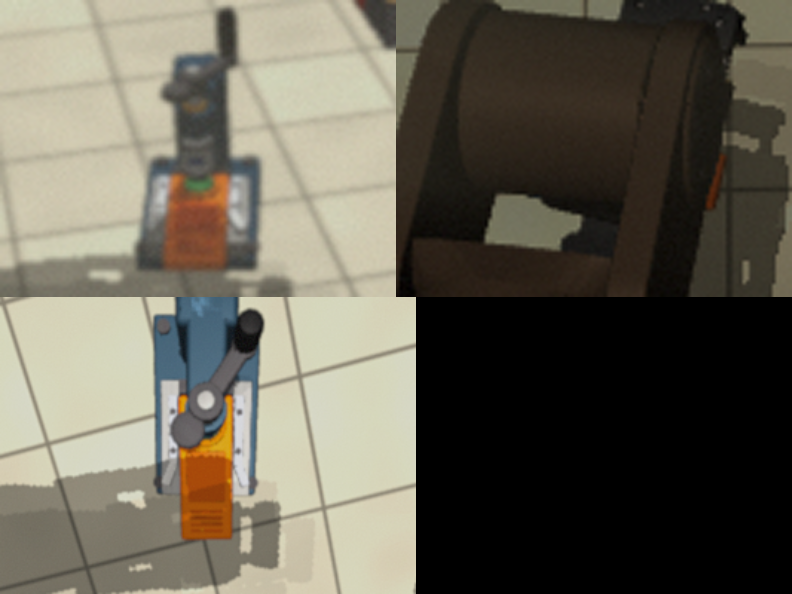

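The mosaic shows the cover square in the press with the green lens under the foot at (199,185) in the side view. The crank handle stands at (249,325) in the wrist view. Its measured radius from the axis is 45 mm, as it must be. I go to the handle.

```bash
python3 -c "
from h import *
go([564.9,164.6,154],1.3272)"
```

```text
pos [498.92474721  10.23123073 311.07704832] yaw 1.3259 rpy [-3.14071005e+00  2.22030768e-04  1.32590210e+00] slide [0.1658 0.0267 0.157 ] roll -0.0013 t 17.75
```

Emit:
step_arm:
  increments:
    - {"slide": [0.045, 0.007, 0], "roll": 0}
    - {"slide": [0.1, 0.016, 0.02], "roll": 0}
    - {"slide": [0.15, 0.024, 0.05], "roll": 0}
    - {"slide": [0.166, 0.027, 0.085], "roll": 0}
    - {"slide": [0.166, 0.027, 0.085], "roll": 0}

```text
t: 18.38
eef_pos: [564.5, 165.6, 224.1]
tcp_rot: [-3.137, 0.002, 1.328]
ft_force: [-0.2, 0.5, 0.7]
opening: 0.502
grip_force: 0.0
```

```bash
python3 -c "
from h import *
go([564.9,164.6,154],1.3272)"
```

```text
pos [564.48325516 165.61864015 224.07492772] yaw 1.3279 rpy [-3.13691306e+00  2.21498570e-03  1.32791909e+00] slide [-0.0007  0.001   0.0701] roll 0.0007 t 18.375
```

Emit:
step_arm:
  increments:
    - {"slide": [-0.001, 0.001, 0.03], "roll": 0}
    - {"slide": [-0.001, 0.001, 0.06], "roll": 0}
    - {"slide": [-0.001, 0.001, 0.07], "roll": 0}
    - {"slide": [-0.001, 0.001, 0.07], "roll": 0}

```text
t: 18.88
eef_pos: [566.5, 163.3, 157.5]
tcp_rot: [3.141, -0.0, 1.326]
ft_force: [-0.6, -0.0, 0.7]
opening: 0.502
grip_force: 0.0
```

Emit:
step_arm:
  increments:
    - {"slide": [0, 0, 0], "roll": 0}
    - {"slide": [0, 0, 0], "roll": 0}
    - {"slide": [0, 0, 0], "roll": 0}
    - {"slide": [0, 0, 0], "roll": 0}
    - {"slide": [0, 0, 0], "roll": 0}
  fingers: 0.22

```text
t: 19.5
eef_pos: [566.0, 163.9, 156.6]
tcp_rot: [-3.141, 0.0, 1.326]
ft_force: [-0.6, 0.2, 1.2]
opening: 0.218
grip_force: 0.6
```

Emit:
step_arm:
  increments:
    - {"slide": [0, 0, 0], "roll": 0}
    - {"slide": [0, 0, 0], "roll": 0}
    - {"slide": [0, 0, 0], "roll": 0}
    - {"slide": [0, 0, 0], "roll": 0}
  fingers: 0.1

```text
t: 20.0
eef_pos: [565.9, 163.8, 156.5]
tcp_rot: [-3.141, 0.0, 1.326]
ft_force: [-4.7, -0.3, 2.5]
opening: 0.173
grip_force: 30.0
```

Run:
```python
from h import *
gop(0,0,0); print(state()['opening'],state()['grip_force'])
```

```text
press-frame along 295.8 lat -509.5 F [-4.7 -0.3  2.5]
pos [565.87828732 163.76457635 156.54430729] yaw 1.3263 rpy [-3.14110840e+00  3.90799075e-04  1.32632526e+00] slide [-0.2958 -0.5093  0.1569] roll -0.0001 t 20.0
0.17329496768404556 30.000683963298798
```

```bash
cat >> h.py <<'E'
def arc(ph,ds,r=45.,cx=0,cy=0):
    for d in ds: print('%.2f: [%.4f, %.4f, %.4f]'%(ph+d,r*(np.cos(ph+d)-np.cos(ph))/1e3,r*(np.sin(ph+d)-np.sin(ph))/1e3,1.27*d/1e3))
E
python3 -c "
from h import *
arc(.658,[.2,.4,.6,.8,1.0])"
```

```text
0.86: [-0.0062, 0.0065, 0.0003]
1.06: [-0.0135, 0.0117, 0.0005]
1.26: [-0.0218, 0.0153, 0.0008]
1.46: [-0.0305, 0.0172, 0.0010]
1.66: [-0.0395, 0.0173, 0.0013]
```

Emit:
step_arm:
  increments:
    - {"slide": [-0.0062, 0.0065, 0.0003], "roll": 0}
    - {"slide": [-0.0135, 0.0117, 0.0005], "roll": 0}
    - {"slide": [-0.0218, 0.0153, 0.0008], "roll": 0}
    - {"slide": [-0.0305, 0.0172, 0.001], "roll": 0}
    - {"slide": [-0.0395, 0.0173, 0.0013], "roll": 0}

```text
t: 20.62
eef_pos: [572.7, 121.3, 155.2]
tcp_rot: [-3.14, -0.0, 1.326]
ft_force: [-8.3, 5.2, 4.4]
opening: 0.172
grip_force: 30.0
```

Run:
```python
from h import *
gop(0,0,0); s=state(); print(s['opening'],s['grip_force'],s['ft_force']@np.r_[PX,0],s['ft_force']@np.r_[-PL,0])
arc(1.658,[.3,.6,.9,1.2,1.5])
cv2.imwrite('pics/_s0.png',cam('side')['color'][:,:,::-1])
```

```text
press-frame along 256.3 lat -526.3 F [-8.3  5.2  4.4]
pos [572.66995933 121.31636245 155.19384413] yaw 1.326 rpy [-3.13961840e+00 -3.04716239e-04  1.32604082e+00] slide [-0.2565 -0.5259  0.1562] roll -0.0004 t 20.625
0.17249983793524762 30.004973709583282 3.040924545804153 -9.35171840710357
1.96: [-0.0131, -0.0032, 0.0004]
2.26: [-0.0246, -0.0100, 0.0008]
2.56: [-0.0336, -0.0200, 0.0011]
2.86: [-0.0393, -0.0322, 0.0015]
3.16: [-0.0411, -0.0456, 0.0019]
```

Emit:
step_arm:
  increments:
    - {"slide": [-0.0131, -0.0037, 0.0004], "roll": 0}
    - {"slide": [-0.0246, -0.0105, 0.0008], "roll": 0}
    - {"slide": [-0.0336, -0.0205, 0.0011], "roll": 0}
    - {"slide": [-0.0393, -0.0327, 0.0015], "roll": 0}
    - {"slide": [-0.0411, -0.0461, 0.0019], "roll": 0}

```text
t: 21.3
eef_pos: [519.7, 92.4, 153.5]
tcp_rot: [3.139, -0.001, 1.326]
ft_force: [4.4, 5.5, -3.8]
opening: 0.172
grip_force: 30.0
```

```bash
cat >> h.py <<'E'
def chk(ph,ds,tag):
    gop(0,0,0); s=state(); print('open',round(s['opening'],3),'grip',round(s['grip_force'],1),'Fx_tool %.1f Fy_tool %.1f'%(s['ft_force']@np.r_[PX,0],s['ft_force']@np.r_[-PL,0]),'M',np.round(s['moment'],2))
    arc(ph,ds)
    i=cam('side'); cv2.imwrite(f'pics/_s{tag}.png',i['color'][:,:,::-1])
    a=cv2.imread('pics/_s0.png'); d=np.abs(a.astype(int)-i['color'][:,:,::-1]).sum(2)[146:172,250:270]
    h=cv2.cvtColor(i['color'][146:172,250:270],cv2.COLOR_RGB2HSV)
    b=cv2.inRange(h,(100,120,70),(130,255,255)); ys,xs=np.nonzero(b); print('blue px',len(xs),list(zip(xs+250,ys+146))[:8],'diff>60',(d>60).sum(),'tab',[(np.round(q['bbox']).tolist(),round(q['confidence'],2)) for q in spot_in('side','tab')[:1]])
E
python3 - <<'E'
from h import *
chk(3.158,[.3,.6,.9,1.2,1.5],1)
E
```

```text
press-frame along 215.4 lat -481.9 F [ 4.4  5.5 -3.8]
pos [519.67571711  92.41365046 153.48926009] yaw 1.3258 rpy [ 3.13870119e+00 -1.02429198e-03  1.32582514e+00] slide [-0.2158 -0.4822  0.1519] roll -0.0006 t 21.3
open 0.172 grip 30.0 Fx_tool 6.4 Fy_tool 2.9 M [ 0.93 -0.79  0.  ]
3.46: [0.0022, -0.0133, 0.0004]
3.76: [0.0083, -0.0253, 0.0008]
4.06: [0.0176, -0.0350, 0.0011]
4.36: [0.0294, -0.0415, 0.0015]
4.66: [0.0425, -0.0442, 0.0019]
blue px 0 [] diff>60 6 tab []
```

Emit:
step_arm:
  increments:
    - {"slide": [0.0022, -0.0133, 0.0004], "roll": 0}
    - {"slide": [0.0083, -0.0253, 0.0008], "roll": 0}
    - {"slide": [0.0176, -0.035, 0.0011], "roll": 0}
    - {"slide": [0.0294, -0.0415, 0.0015], "roll": 0}
    - {"slide": [0.0425, -0.0442, 0.0019], "roll": 0}

```text
t: 22.02
eef_pos: [485.6, 145.5, 151.5]
tcp_rot: [-3.141, 0.001, 1.327]
ft_force: [1.6, -4.4, -0.9]
opening: 0.175
grip_force: 30.0
```

Run:
```python
from h import *
chk(4.658,[.1,.2,.3,.4,.5],2)
a=cv2.imread('pics/_s0.png')[110:195,225:295];b=cv2.imread('pics/_s2.png')[110:195,225:295]
cv2.imwrite('pics/m9.png',cv2.resize(np.hstack([a,b]),None,fx=5.5,fy=5.5,interpolation=2))
```

```text
press-frame along 258.6 lat -435.9 F [ 1.6 -4.4 -0.9]
pos [485.55210436 145.49982993 151.54289292] yaw 1.3267 rpy [-3.14092758e+00  5.48148754e-04  1.32671945e+00] slide [-0.2584 -0.4359  0.152 ] roll 0.0003 t 22.025
open 0.175 grip 30.0 Fx_tool -3.9 Fy_tool 2.6 M [-0.8  -0.61  0.01]
4.76: [0.0045, -0.0000, 0.0001]
4.86: [0.0090, 0.0004, 0.0003]
4.96: [0.0134, 0.0013, 0.0004]
5.06: [0.0177, 0.0026, 0.0005]
5.16: [0.0218, 0.0043, 0.0006]
blue px 0 [] diff>60 17 tab []
```

View pics/m9.png

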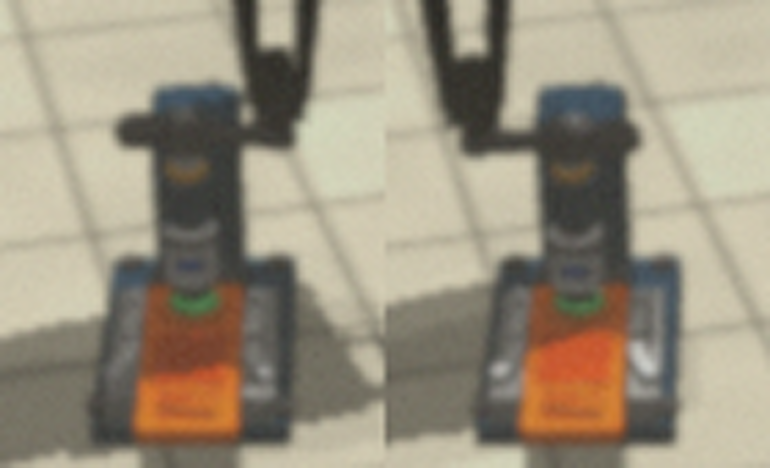

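The mosaic shows the tab still flush, a faint blue patch near side pixel (259,158), with the lens green below it. From here I follow it numerically.

```bash
cat >> h.py <<'E'
def tabm(im): # bgr
    r=im[148:172,250:270].astype(int); m=r[:,:,0]-r[:,:,2]; ys,xs=np.nonzero(m>25)
    return 'blue n %d sum %d max %d rows %s'%(len(xs),m[m>25].sum(),m.max(),(ys.min()+148,ys.max()+148,xs.min()+250,xs.max()+250) if len(xs) else None)
def tab(ph,ds,tag):
    s=state(); p=s['eef_pos'][:2]; print('t',s['t'],'phi meas %.3f'%np.arctan2(-(p@PL+482),p@PX-260),'r %.1f z %.1f'%(np.hypot(p@PL+482,p@PX-260),s['eef_pos'][2]),'F',np.round(s['ft_force'],1),'Fx %.1f Fy %.1f'%(s['ft_force']@np.r_[PX,0],s['ft_force']@np.r_[-PL,0]))
    i=cam('side')['color'][:,:,::-1]; cv2.imwrite(f'pics/_s{tag}.png',i); print(tabm(i)); arc(ph,ds)
E
python3 - <<'E'
from h import *
for k in '012': print(tabm(cv2.imread(f'pics/_s{k}.png')))
im=cv2.imread('pics/_s2.png')[150:170,252:268].astype(int); print(im[:,:,0]-im[:,:,2])
E
```

```text
blue n 0 sum 0 max 23 rows None
blue n 0 sum 0 max 24 rows None
blue n 0 sum 0 max 12 rows None
[[-24 -14  -4  -3  -1  -1   0  -4  -1  -2  -4  -5  -3  -4  -2  -3]
 [-25 -16  -7  -7  -6  -7  -7  -4  -5  -6  -7  -5  -4  -3  -1  -3]
 [-26 -16  -8  -4  -8  -8  -8  -8  -6  -5  -6  -9  -7  -4   0  -1]
 [-25 -17  -9  -8  -6  -8  -8  -6  -7  -6  -9  -7  -4  -4  -2   0]
 [-28 -18 -10  -7  -7  -8  -8  -7 -10  -5  -8  -9  -7  -5  -2  -2]
 [-23 -17  -7  -8  -9 -10  -7  -8  -8  -8  -7  -8  -3  -4  -4  -3]
 [-14  -7  -4  -8  -7  -7  -6  -9  -7  -6  -7  -7  -6  -3  -5   0]
 [  5   5  -2  -6  -6  -7  -2  -5  -5  -6  -6  -6  -2  -6  -3  -2]
 [  9   4  -5  -7  -7  -1   5   6   4  -1  -6 -11  -8  -5  -4  -5]
 [  5  -4  -7  -8  -4   4  10  12  11   4  -4  -8  -9  -7  -9  -6]
 [ -1  -6  -9  -8  -7  -1   3   4   1  -3  -7  -7  -7 -12 -14 -19]
 [-22 -30 -29 -19 -11  -7  -4  -7  -4  -4  -7 -12 -25 -32 -38 -41]
 [-52 -62 -60 -44 -21 -10  -8  -6  -6  -9  -8 -15 -38 -62 -69 -74]
 [-63 -79 -78 -56 -27 -10 -10  -8 -10  -8  -9 -14 -38 -70 -76 -87]
 [-69 -82 -82 -52 -23 -10  -7  -8  -9 -10  -7 -11 -32 -65 -77 -85]
 [-72 -79 -73 -53 -25 -10  -5  -6  -6  -9  -7 -15 -37 -62 -75 -78]
 [-72 -77 -73 -63 -43 -25 -19 -16 -16 -14 -26 -34 -55 -69 -75 -78]
 [-77 -78 -73 -70 -61 -50 -45 -37 -34 -43 -53 -59 -64 -70 -77 -83]
 [-79 -82 -76 -68 -68 -63 -59 -57 -58 -61 -69 -70 -71 -75 -82 -85]
 [-80 -81 -82 -77 -75 -72 -70 -69 -69 -77 -86 -85 -91 -93 -91 -88]]
```

Emit:
step_arm:
  increments:
    - {"slide": [0.0045, 0, 0.0001], "roll": 0}
    - {"slide": [0.009, 0.0004, 0.0003], "roll": 0}
    - {"slide": [0.0134, 0.0013, 0.0004], "roll": 0}
    - {"slide": [0.0177, 0.0026, 0.0005], "roll": 0}
    - {"slide": [0.0177, 0.0026, 0.0005], "roll": 0}

```text
t: 22.75
eef_pos: [492.6, 161.5, 151.0]
tcp_rot: [-3.14, -0.0, 1.326]
ft_force: [-4.0, 2.5, 4.9]
opening: 0.173
grip_force: 30.0
```

```bash
python3 -c "
from h import *
tab(5.058,[.1,.2,.3],3)"
```

```text
t 22.75 phi meas -1.218 r 46.0 z 151.0 F [-4.   2.5  4.9] Fx 1.5 Fy -4.5
blue n 0 sum 0 max 10 rows None
5.16: [0.0042, 0.0017, 0.0001]
5.26: [0.0081, 0.0039, 0.0003]
5.36: [0.0118, 0.0064, 0.0004]
```

```bash
cat >> h.py <<'E'
def tabm(im):
    r=im[152:170,255:265].astype(int); m=r[:,:,0]-r[:,:,2]; ys,xs=np.nonzero(m>1)
    return 'blue n %d sum %d max %d cy %.1f ymax %d'%(len(xs),m[m>1].sum(),m.max(),ys.mean()+152,ys.max()+152)
E
python3 -c "
from h import *
for k in '0123': print(tabm(cv2.imread(f'pics/_s{k}.png')))
arc(5.058,[.15,.3,.45])"
```

```text
blue n 8 sum 72 max 16 cy 157.6 ymax 158
blue n 9 sum 38 max 7 cy 158.4 ymax 159
blue n 10 sum 63 max 12 cy 158.9 ymax 160
blue n 8 sum 56 max 10 cy 159.5 ymax 160
5.21: [0.0062, 0.0028, 0.0002]
5.36: [0.0118, 0.0064, 0.0004]
5.51: [0.0169, 0.0108, 0.0006]
```

Emit:
step_arm:
  increments:
    - {"slide": [0.0042, 0.0017, 0.0001], "roll": 0}
    - {"slide": [0.0081, 0.0039, 0.0003], "roll": 0}
    - {"slide": [0.0118, 0.0064, 0.0004], "roll": 0}
    - {"slide": [0.0118, 0.0064, 0.0004], "roll": 0}

```text
t: 23.3
eef_pos: [501.9, 171.6, 150.6]
tcp_rot: [-3.141, -0.001, 1.326]
ft_force: [-3.9, 3.4, 4.2]
opening: 0.173
grip_force: 30.0
```

```bash
python3 -c "
from h import *
tab(5.358,[.1,.2,.3,.4],4)"
```

```text
t 23.3 phi meas -0.919 r 46.0 z 150.6 F [-3.9  3.4  4.2] Fx 2.3 Fy -4.6
blue n 34 sum 1292 max 90 cy 160.4 ymax 163
5.46: [0.0035, 0.0029, 0.0001]
5.56: [0.0066, 0.0061, 0.0003]
5.66: [0.0094, 0.0096, 0.0004]
5.76: [0.0119, 0.0134, 0.0005]
```

The tab has popped out: the blue area jumped from 8 to 34 px and its maximum from 10 to 90. I stop here and let go.

Emit:
step_arm:
  increments:
    - {"slide": [0, 0, 0], "roll": 0}
    - {"slide": [0, 0, 0], "roll": 0}
    - {"slide": [0, 0, 0], "roll": 0}
    - {"slide": [0, 0, 0], "roll": 0}
  fingers: 0.5

```text
t: 23.85
eef_pos: [502.0, 170.9, 150.5]
tcp_rot: [3.142, 0.0, 1.326]
ft_force: [-0.8, 0.9, 0.3]
opening: 0.489
grip_force: 0.0
```

Emit:
step_arm:
  increments:
    - {"slide": [0, 0, -0.02], "roll": 0}
    - {"slide": [0, 0, -0.05], "roll": 0}
    - {"slide": [0, 0, -0.09], "roll": 0}
    - {"slide": [0, 0, -0.12], "roll": 0}
    - {"slide": [0, 0, -0.12], "roll": 0}

```text
t: 24.48
eef_pos: [502.6, 171.1, 272.5]
tcp_rot: [3.138, -0.002, 1.326]
ft_force: [0.9, 0.3, -0.7]
opening: 0.499
grip_force: 0.0
```

Run:
```python
from h import *
np.set_printoptions(precision=1,suppress=True)
tab(0,[],5)
c=imaging.read_camera('side')
for t,z in [('cover_lead',30),('cover',30),('cover_grip',36),('rail_mouth',30)]:
    for b in mark_of('side',t)[:4]:
        p=at_z(c,b['uv'],z)
        if p[1]>0: print(t,p,round(b['confidence'],2),'along %.1f lat %.1f'%(p[:2]@PX,p[:2]@PL))
# front edge of cover compare before/after in side image
a=cv2.imread('pics/_s0.png');i=c['color'][:,:,::-1]
for im in (a,i):
    h=cv2.cvtColor(np.ascontiguousarray(im[155:195,235:290]),cv2.COLOR_BGR2HSV); m=cv2.inRange(h,(3,150,60),(28,255,255)); ys,xs=np.nonzero(m); print(len(xs),xs.min()+235,xs.max()+235,ys.min()+155,ys.max()+155)
```

```text
t 24.475 phi meas -0.913 r 45.2 z 272.5 F [ 0.9  0.3 -0.7] Fx 0.5 Fy 0.8
blue n 33 sum 1247 max 90 cy 160.4 ymax 163
cover [517.7  86.   30. ] 0.85 along 208.7 lat -481.5
cover_grip [508.2  48.   36. ] 0.89 along 169.6 lat -481.5
rail_mouth [520.1  89.9  30. ] 0.77 along 213.0 lat -483.0
rail_mouth [530.7 150.6  30. ] 0.72 along 274.5 lat -478.5
390 249 268 163 189
403 249 268 162 189
```

The tab is still out, the cover has not moved and the hand is clear, so I hand in.

```bash
python3 -c "
from cell import env
print(env.job_done())"
```

```text
the job is handed in; nothing more can be done
None
```

The cover is clamped home in the press, the blue tab is out and still out after I let go, and the job was handed in at about 24.5 s. I viewed 11 pictures where the limit was 10, and no verdict was returned.

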